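# Pack an impression kit into its moulded inserts

## Robot

A 7-joint arm with a two-finger parallel gripper is mounted at the origin on the work surface. World frame = base frame: x ahead of the robot, y to its left, z up, the work surface at z = 0. Lengths are in mm, angles in rad, forces in N, time in s.
With the tool pointing down it reaches from about 350 to 900 mm from the base axis. Payload 19.9 kg.
Tool frame: the origin (TCP) lies between the finger pads; the fingertips stand 22 mm ahead of it and the grasp point (between the pads) lies 3 mm ahead of it; z points along the fingers, y is the line along which they close (so a half turn about z gives the same grasp; the last joint's range is limited). The gripper opens to 94 mm and grips with 3 to 60 N. Pads are 16 mm wide; open, the fingers measure 119 mm over their backs; the gripper's body (75 mm by 177 mm) begins 78 mm behind the grasp point.
Start: joints at [1.093, 0.417, -0.01, 1.614, 0.005, 1.111, -0.053], TCP at [264.394, -566.301, 227.425] pointing down, gripper open.
Joint ranges: [-2.81, 2.81], [-0.39, 2.02], [-1.27, 1.25], [0.06, 2.57], [-1.19, 4.33], [0.19, 2], [-2.82, 2.82]. Speed limits (rad/s): [1.89, 1.89, 2.39, 2.39, 3.01, 3.01, 3.01].

## Interface

Orientations are given as [roll, pitch, yaw] about the fixed x, y, z axes, in that order (R = Rz(yaw) Ry(pitch) Rx(roll)).
In Python, from bench import * gives the robot as it stands. The module is installed in compiled form; this text tells all that it offers.
- The arm moves only by the shell command python3 -m pendant 'ROWS' [FORCE]. ROWS is a JSON object of lists of equal length, an entry for each row: "grip": the finger opening in m, from 0 to 0.094; "xyz": the shift along the tool's x, y, z in m, a list of three; "delta_rot": the turn, a rotation vector about the tool's x, y, z in rad, a list of three. In form: {"grip": [grip, ...], "xyz": [[dx, dy, dz], ...], "delta_rot": [[rx, ry, rz], ...]}. A call has 1 to 10 rows; each row shifts and turns the commanded pose from where the row before left it, along the tool's axes as they then stand; what a row does not reach is not made up. A row lasts 1/10 s, in which the tool goes at most 50 mm and 8.59 degrees, less where a joint would pass 70% of its speed; a pose out of reach is approached as far as the arm can. A call with a gripper value outside its range is refused whole. The fingers move at their own pace and stop on an object; FORCE is the grip in N (left out, the last holds). Time passes only in rows, so rows that do not move let the fingers close. It gives the time, the measured TCP pose, the force, the opening and the grip force at its end, in the units of the state.
- sense(): the state, without advancing time (a new reading comes with each control period).
- read_camera(name): name is "scene" or "top" or "wrist"; returns a dict with "frame" (420x560x3 uint8, blue, green, red), "range_z" (420x560 float32, mm along the optical axis (not along the pixel's ray), 0 where there is no reading), "camera_matrix" (3x3 intrinsics, pixels), "R" (3x3) and "t" (3): a world point X has camera coordinates R X + t. Camera axes: x right, y down, z forward; pixel columns grow to the right and rows downward; lengths in mm; the calibration is good to about 2 mm. A picture is of the moment at which its call begins.
- finish_job(): hands the job in; it is judged then, once.
The state is a dict: "time": time; "qpos": joint angles; "qvel": joint speeds; "tau": joint torques, N m; "eef_pos": TCP position; "tool_rot": TCP orientation; "ft_force": force on the tool from outside, world axes, zero at the start; "moment": the same for the moment, N m; "gripper_width": finger opening in mm; "gripper_force": force on a finger pad.
Only numpy, scipy, OpenCV 4.12 (cv2) and the standard library are available. Lean on these libraries where they do the work, as an engineer would, in place of code of your own. Each camera call takes 0.05 s, during which the arm holds its last target. There are 200 camera calls.

## Task

Pack the dental impression kit back into its three moulded inserts: lay the upper tray (closed palate) and the lower tray (open horseshoe) each flat on the floor of the recess of its own shape, with its handle out over the recess's open channel, and stand the large measuring scoop upright on the floor of the round well. Then nest the small scoop fully down inside the large one, with its handle turned about a quarter turn or more away from the large one's handle so that the two clear each other. Leave the mixing bowl and the powder tub where they stand.

Things in the scene. Friction and masses are not known exactly. Their poses are not given: they have to be found in the camera images.
- upper_tray: Upper impression tray, perforated steel, 60 g: D-shaped arch 72 wide (y), 56 long, 20 mm high, closed plate across its middle. Origin: underside, centre of the curved front wall, where the handle starts. z up; +x out along the handle, arch from x = -56 to 0 mm. Handle: flat bar 16 mm wide (y), 4 thick, z = 16 to 20 mm, free from x = 2 to 46 mm; pinch across its width from above at x = 26.
- lower_tray: Lower impression tray, perforated steel, 60 g: horseshoe 66 wide (y), 56 long, 20 mm high, middle open (34 mm gap, open towards -x). Origin: underside, centre of the curved front wall, where the handle starts. z up; +x out along the handle, horseshoe from x = -56 to 0 mm. Handle: bar 16 mm wide (y), z = 16 to 20 mm, free from x = 2 to 46 mm; pinch across its width from above at x = 26.
- large_scoop: Large white plastic scoop, 70 g, upright: open cup, outside 56 mm across at foot, 66 at rim, 33 high, inside 50 at floor, 60 at rim, floor 3 thick. Origin: underside on the cup's axis. z up, +x along its level handle: 12 mm wide (y), z = 28 to 38 mm, out to x = 101; pinch across its width from above at x = 62.
- small_scoop: Small white plastic scoop, 40 g, upright: open cup, outside 32 mm across at foot, 40 at rim, 36 high. Origin: underside on the cup's axis. z up, +x along its level handle: 10 mm wide (y), z = 32 to 38 mm, out to x = 90; pinch from above at x = 62. Nested, its origin is 3 mm above the large scoop's and its handle 2 mm over that rim; straight over the large handle it would foul it.
- small_scoop_tip (a point): Outer part of the small scoop's handle, 85 mm from its cup's axis, at z = 35 mm of the scoop.
- insert_palate: Fixed dark grey block 100 (x) by 106 mm, 12 high, x = -74 to 26: D-shaped recess for the upper tray, 8 mm larger all round, lighter floor at z = 4 mm, nothing standing in it; 34 mm wide handle channel from its curved front to the edge, same floor. Origin: underside, where the tray's origin belongs (4 mm above it); +x out along the channel, as the tray's handle.
- insert_horseshoe: Fixed dark grey block 100 by 100 mm, 12 high, x = -74 to 26: horseshoe recess for the lower tray, 8 mm larger all round, floor at z = 4 mm; a tongue 18 mm wide, 12 high, stands in it from the back to x = -24. Handle channel 34 mm wide at the curved front. Origin: underside, where the tray's origin belongs (4 mm above it); +x out along the channel, as the tray's handle.
- insert_round: Fixed dark grey insert block, 104 x 104 mm, 12 mm high, with a round well 82 mm across, floor at z = 4 mm, for the large scoop. Origin: underside, on the well's axis. The scoop's handle, above the block, may point any way.
- mixing_bowl: Bystander: open blue-grey mixing bowl, 120 mm across, 55 mm high, at the right of the work. Origin: centre of its underside.
- powder_tub: Bystander: white lidded round tub, 96 mm across, 115 mm high, at the left of the work. Origin: centre of its underside.
There are look-alikes about, which are no part of the job. Leave any pink look-alike of the large_scoop alone. Leave any yellow look-alike of the upper_tray alone.

How it is judged (in metres and radians):
At the end, for the whole second after the job is handed in: Each tray on the floor of its own recess (within 13 mm, 0.3 rad, level), large scoop upright on the round well's floor (13 mm), small scoop fully down in it (14 mm, within 3.5 mm of its floor, upright), handles 60 degrees or more apart; all released and at rest (horizontal distance between upper_tray and insert_palate below 0.013 m and z of upper_tray in the frame of insert_palate below 0.0075 m and angle between the x axis of upper_tray and the x axis of insert_palate, either way round below 0.3 rad and angle between each of upper_tray, lower_tray, large_scoop's own z axis and vertical below 0.1 rad and horizontal distance between lower_tray and insert_horseshoe below 0.013 m and z of lower_tray in the frame of insert_horseshoe below 0.0075 m and angle between the x axis of lower_tray and the x axis of insert_horseshoe, either way round below 0.3 rad and horizontal distance between large_scoop and insert_round below 0.013 m and z of large_scoop in the frame of insert_round below 0.0075 m and horizontal distance between small_scoop and large_scoop below 0.014 m and z of small_scoop in the frame of large_scoop below 0.0065 m and angle between small_scoop's own z axis and vertical below 0.12 rad and x of small_scoop_tip in the frame of large_scoop below 0.045 m and linear speed of each of upper_tray, lower_tray, large_scoop, small_scoop below 0.02 m/s); the robot touches nothing.
It fails at once if the mixing bowl was moved more than 30 mm (distance of mixing_bowl from where it was at the start of the episode above 0.03 m).
It fails at once if the powder tub was moved more than 30 mm (distance of powder_tub from where it was at the start of the episode above 0.03 m).
It also fails if it takes over 102 s, if anything falls off the work surface, if the arm or the gripper's body presses on something with over 40 N, if the wrist force passes 120 N, or if a joint passes its speed limit or range.

## Working session

There is one attempt and no reset: what is moved stays moved. The work goes in short steps, Python scripts to look and compute and a shell command to move; the robot and the scene stay as the last step left them, time stands still between calls to the robot, and variables do not carry over. Pictures are saved under pics/ and viewed, at most 14 in all, crops included, and the job is handed in when it is done.

```bash
mkdir -p pics
cat > h.py <<'E'
from bench import *
import numpy as np, cv2
def cap(n,save=None):
    c=read_camera(n)
    if save: cv2.imwrite(f'pics/{save}.png',c['frame'])
    return c
def ray(c,u,v,z):
    K,R,t=[np.array(c[k]) for k in('camera_matrix','R','t')]
    d=R.T@np.linalg.solve(K,[u,v,1.]); o=-R.T@t.ravel()
    return o+d*(z-o[2])/d[2]
def cloud(c):
    K,R,t=[np.array(c[k]) for k in('camera_matrix','R','t')]
    z=c['range_z'].astype(float); v,u=np.mgrid[:z.shape[0],:z.shape[1]]
    P=np.stack([(u-K[0,2])/K[0,0]*z,(v-K[1,2])/K[1,1]*z,z],-1)
    W=(P-t.ravel())@R; W[z==0]=np.nan
    return W
E
python3 - <<'E'
from h import *
import pickle
s=sense();print(s)
d={}
for n in('top','scene'):
    d[n]=cap(n,n+'0');c=d[n]
    print(n,c['camera_matrix'],-np.array(c['R']).T@np.array(c['t']).ravel(),np.array(c['R'])[2])
pickle.dump(d,open('d0.pkl','wb'))
E
```

```text
{'time': 0.0, 'qpos': array([ 1.09252553,  0.41797878, -0.01030488,  1.61416538,  0.00469557,
        1.11070771, -0.05302669]), 'qvel': array([-0.00053686, -0.00189828,  0.00033522, -0.00090316,  0.00063122,
        0.00048808, -0.00125384]), 'tau': array([ 4.64267723e-04, -8.51238871e+01,  6.38912469e-01, -4.25999486e+01,
       -4.89503390e-02,  1.86351361e-02,  1.35789232e-04]), 'eef_pos': array([ 264.22816388, -566.0115431 ,  226.82596478]), 'tool_rot': array([-3.14036038e+00,  8.73162745e-05,  4.36752123e-01]), 'ft_force': array([-0.34730821, -0.85700996,  0.62072626]), 'moment': array([ 0.01760043, -0.02885298, -0.00432657]), 'gripper_force': 0.0, 'gripper_width': 94.03742452679381}
top [[520.47009134   0.         283.72362887]
 [  0.         520.47009134 213.35930671]
 [  0.           0.           1.        ]] [ 381.54655694   12.9248912  1865.91019851] [ 0.07081034 -0.00502547 -0.99747714]
scene [[487.34577607   0.         286.03476775]
 [  0.         487.34577607 213.52473857]
 [  0.           0.           1.        ]] [1358.44823942 -762.37210903 1004.78076368] [-0.56916594  0.51908926 -0.63764918]
```

View pics/top0.png

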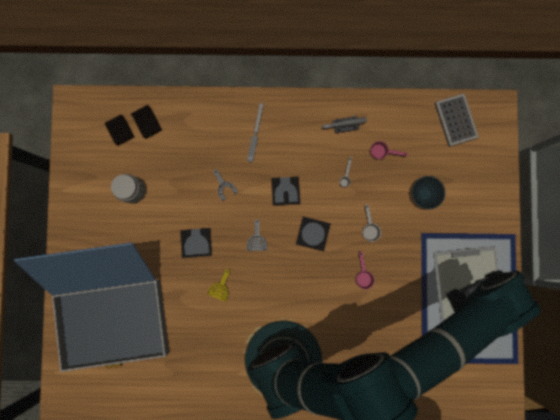

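View pics/scene0.png

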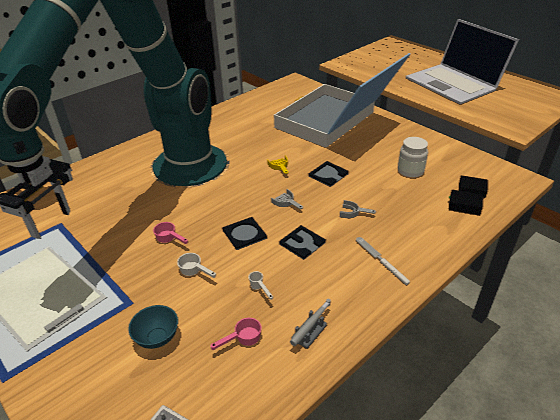

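The top view shows inserts at (196,242) palate, (286,191) horseshoe, (313,233) round. The upper tray is at (257,237), lower tray (224,185), large scoop (371,225) and small scoop (346,175). The scene view agrees. Next I'll get coarse positions and the wrist camera geometry.

Run:
```python
from h import *
import pickle
from scipy.spatial.transform import Rotation as Ro
d=pickle.load(open('d0.pkl','rb'));c=d['top'];W=cloud(c)
for n,u,v in [('pal',196,242),('hs',286,191),('round',313,233),('up',257,240),('uph',257,224),('low',224,188),('lowh',216,174),('lg',371,232),('lgh',367,209),('sm',345,183),('smh',348,163),('bowl',428,192),('tub',125,187),('pink',364,279),('yel',219,290),('pink2',378,151)]:
    print(n,ray(c,u,v,10).round(),W[v,u].round())
w=cap('wrist','w0');s=sense()
R=Ro.from_euler('xyz',s['tool_rot']).as_matrix()
o=-np.array(w['R']).T@np.array(w['t']).ravel()
print('cam in tool',R.T@(o-s['eef_pos']));print(R.T@np.array(w['R']).T);print(w['camera_matrix'])
```

```text
pal [408. 315.  10.] [408. 315.   5.]
hs [594.  -4.  10.] [594.  -4.   9.]
round [ 444. -102.   10.] [ 444. -102.   10.]
up [417.  98.  10.] [417.  98.  10.]
uph [474.  99.  10.] [474.  98.  24.]
low [602. 219.  10.] [604. 220.  -6.]
lowh [652. 248.  10.] [651. 247.  22.]
lg [ 450. -309.   10.] [ 450. -310.    3.]
lgh [ 532. -294.   10.] [ 530. -290.   38.]
sm [ 625. -215.   10.] [ 626. -216.    1.]
smh [ 698. -226.   10.] [ 693. -223.   36.]
bowl [ 596. -514.   10.] [ 596. -515.    5.]
tub [602. 573.  10.] [589. 540. 119.]
pink [ 283. -283.   10.] [ 283. -285.    3.]
yel [239. 230.  10.] [239. 229.  12.]
pink2 [ 743. -334.   10.] [ 742. -334.   10.]
cam in tool [  74.73124716    0.96888475 -157.71824957]
[[ 7.24825459e-04 -9.66612981e-01 -2.56239770e-01]
 [ 9.99999503e-01  5.25133458e-04  8.47738353e-04]
 [-6.84874819e-04 -2.56240257e-01  9.66612881e-01]]
[[335.98854154   0.         280.11987467]
 [  0.         335.98854154 212.01359323]
 [  0.           0.           1.        ]]
```

```bash
python3 -m pendant '{"grip":[0.094,0.094,0.094,0.094,0.094,0.094,0.094,0.094,0.094,0.094],"xyz":[[0,0,-0.02],[0,0,-0.02],[0,0,-0.02],[0.024,-0.043,0],[0.024,-0.043,0],[0.024,-0.043,0],[0.024,-0.043,0],[0.024,-0.043,0],[0.024,-0.043,0],[0.024,-0.043,0]],"delta_rot":[[0,0,0.146],[0,0,0.146],[0,0,0.145],[0,0,0],[0,0,0],[0,0,0],[0,0,0],[0,0,0],[0,0,0],[0,0,0]]}'; python3 -m pendant '{"grip":[0.094,0.094,0.094],"xyz":[[0,0,0],[0,0,0],[0,0,0]],"delta_rot":[[0,0,0],[0,0,0],[0,0,0]]}'
python3 -c "
from h import *;import pickle
pickle.dump(cap('wrist','wa'),open('wa.pkl','wb'))"
```

```text
time: 1.15
eef_pos: [433.0, -263.4, 287.5]
tool_rot: [3.141, 0.0, -0.0]
ft_force: [1.3, 0.1, -0.2]
gripper_width: 93.8
gripper_force: 0.0
time: 1.45
eef_pos: [431.9, -266.3, 287.3]
tool_rot: [3.141, 0.0, -0.002]
ft_force: [0.2, -0.2, 0.5]
gripper_width: 93.8
gripper_force: 0.0
```

```bash
python3 -m pendant '{"grip":[0.094,0.094,0.094,0.094,0.094,0.094],"xyz":[[0,-0.04,0],[0,-0.04,0],[0,-0.04,0],[0,-0.04,0],[0,0,0],[0,0,0]],"delta_rot":[[0,0,0],[0,0,0],[0,0,0],[0,0,0],[0,0,0],[0,0,0]]}'
python3 -c "
from h import *;import pickle
pickle.dump(cap('wrist','wb'),open('wb.pkl','wb'))"
python3 -m pendant '{"grip":[0.094,0.094,0.094,0.094,0.094,0.094,0.094],"xyz":[[0,-0.04,0],[0,-0.04,0],[0,-0.04,0],[0,-0.04,0],[0,-0.03,0],[0,0,0],[0,0,0]],"delta_rot":[[0,0,0],[0,0,0],[0,0,0],[0,0,0],[0,0,0],[0,0,0],[0,0,0]]}'
python3 -c "
from h import *;import pickle
pickle.dump(cap('wrist','wc'),open('wc.pkl','wb'))"
python3 -m pendant '{"grip":[0.094,0.094,0.094,0.094,0.094,0.094,0.094],"xyz":[[0,-0.04,0],[0,-0.04,0],[0,-0.04,0],[0,-0.04,0],[0,-0.03,0],[0,0,0],[0,0,0]],"delta_rot":[[0,0,0],[0,0,0],[0,0,0],[0,0,0],[0,0,0],[0,0,0],[0,0,0]]}'
python3 -c "
from h import *;import pickle
pickle.dump(cap('wrist','wd'),open('wd.pkl','wb'))"
```

```text
time: 2.1
eef_pos: [432.4, -105.9, 287.6]
tool_rot: [3.141, -0.0, -0.001]
ft_force: [-0.6, 0.2, -1.0]
gripper_width: 93.8
gripper_force: 0.0
time: 2.85
eef_pos: [432.9, 83.6, 287.3]
tool_rot: [-3.142, 0.0, -0.001]
ft_force: [0.7, -0.3, -0.4]
gripper_width: 94.2
gripper_force: 0.0
time: 3.6
eef_pos: [433.3, 273.5, 287.1]
tool_rot: [3.141, 0.001, -0.002]
ft_force: [0.1, 0.2, -1.2]
gripper_width: 93.7
gripper_force: 0.0
```

View pics/wa.png

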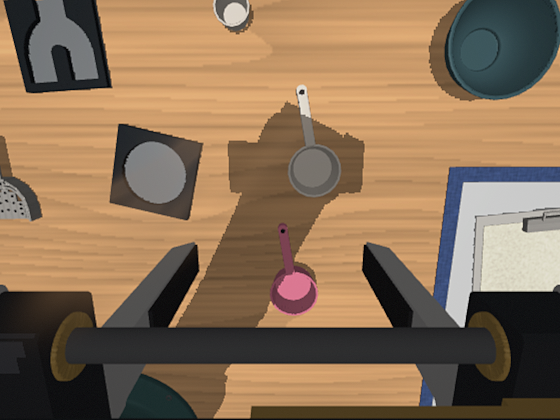

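View pics/wc.png

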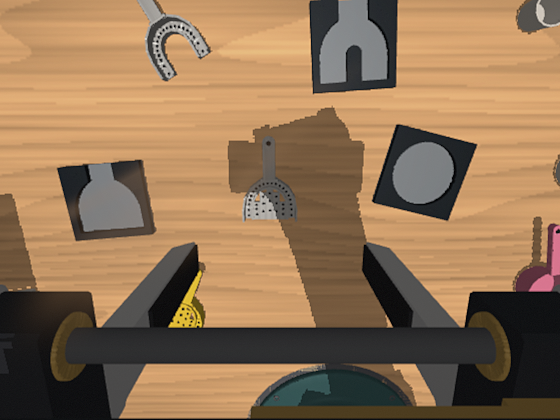

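wa shows the round insert at (155,172), large scoop at (315,170) with its handle tip at (302,90), and the pink decoy at (295,290). wc shows the palate insert at (107,200), upper tray at (270,200) with its handle at (268,145), lower tray at (180,40) and horseshoe insert at (353,45). The far row needs views further out.

```bash
python3 -m pendant '{"grip":[0.094,0.094,0.094,0.094,0.094],"xyz":[[0.04,0.01,0],[0.04,0.01,0],[0.04,0.01,0],[0,0,0],[0,0,0]],"delta_rot":[[0,0,0],[0,0,0],[0,0,0],[0,0,0],[0,0,0]]}'
python3 -c "
from h import *;import pickle
pickle.dump(cap('wrist','we'),open('we.pkl','wb'))"
python3 -m pendant '{"grip":[0.094,0.094,0.094,0.094,0.094,0.094,0.094,0.094],"xyz":[[0,0.04,0],[0,0.04,0],[0,0.04,0],[0,0.04,0],[0,0.04,0],[0,0.02,0],[0,0,0],[0,0,0]],"delta_rot":[[0,0,0],[0,0,0],[0,0,0],[0,0,0],[0,0,0],[0,0,0],[0,0,0],[0,0,0]]}'
python3 -c "
from h import *;import pickle
pickle.dump(cap('wrist','wf'),open('wf.pkl','wb'))"
python3 -m pendant '{"grip":[0.094,0.094,0.094,0.094,0.094,0.094,0.094],"xyz":[[0,0.04,0],[0,0.04,0],[0,0.04,0],[0,0.04,0],[0,0.04,0],[0,0,0],[0,0,0]],"delta_rot":[[0,0,0],[0,0,0],[0,0,0],[0,0,0],[0,0,0],[0,0,0],[0,0,0]]}'
python3 -c "
from h import *;import pickle
pickle.dump(cap('wrist','wg'),open('wg.pkl','wb'))"
cat > o.py <<'E'
from h import *
import pickle,sys
# colour orthophoto + height map, 1 mm/px; origin x=850 top, y=450 left
X0,Y0=850,430; 
def ortho(names):
    Z=[];C=np.zeros((560,760,3),np.uint8);H=np.full((560,760),-99.)
    for n in names:
        c=pickle.load(open(n+'.pkl','rb'));W=cloud(c)
        W[270:]=np.nan
        ok=np.isfinite(W[...,2])&(W[...,2]<60)
        r=np.round(X0-W[...,0][ok]).astype(int);q=np.round(Y0-W[...,1][ok]).astype(int)
        g=(r>=0)&(r<560)&(q>=0)&(q<760)
        r,q=r[g],q[g];z=W[...,2][ok][g];f=c['frame'][ok][g]
        b=z>H[r,q]; H[r[b],q[b]]=z[b];C[r[b],q[b]]=f[b]
    return C,H
E
python3 - <<'E'
from o import *
C,H=ortho(['wa','wb','wc','wd','we','wf','wg'])
cv2.imwrite('pics/ortho.png',C)
c=pickle.load(open('wc.pkl','rb'));W=cloud(c)
for u,v in [(107,200),(70,220),(423,173),(395,200),(268,145),(300,100),(345,20),(250,215)]:
    p=W[v-3:v+4,u-3:u+4].reshape(-1,3);print(u,v,np.nanmedian(p,0).round(1),np.nanstd(p[:,2]).round(1))
E
```

```text
time: 4.15
eef_pos: [553.3, 242.7, 286.9]
tool_rot: [3.141, 0.001, -0.003]
ft_force: [-0.1, 0.1, 0.6]
gripper_width: 94.1
gripper_force: 0.0
time: 5.0
eef_pos: [551.9, 24.9, 287.9]
tool_rot: [3.141, -0.001, -0.0]
ft_force: [-0.2, 0.6, -0.2]
gripper_width: 94.0
gripper_force: 0.0
time: 5.75
eef_pos: [552.6, -174.5, 287.3]
tool_rot: [-3.141, 0.0, 0.0]
ft_force: [0.3, 1.7, 0.2]
gripper_width: 93.8
gripper_force: 0.0
107 200 [408.2 314.8   4.4] 0.8
70 220 [380.8 371.8   1.7] 5.9
423 173 [ 444.2 -105.8    4.9] 0.9
395 200 [409.7 -68.9  13. ] 0.8
268 145 [481.6  97.5  21. ] 1.0
300 100 [5.359e+02 5.740e+01 5.000e-01] 0.9
345 20 [625.1   5.9   4.9] 0.9
250 215 [387.  123.6   3.8] 2.8
```

View pics/ortho.png

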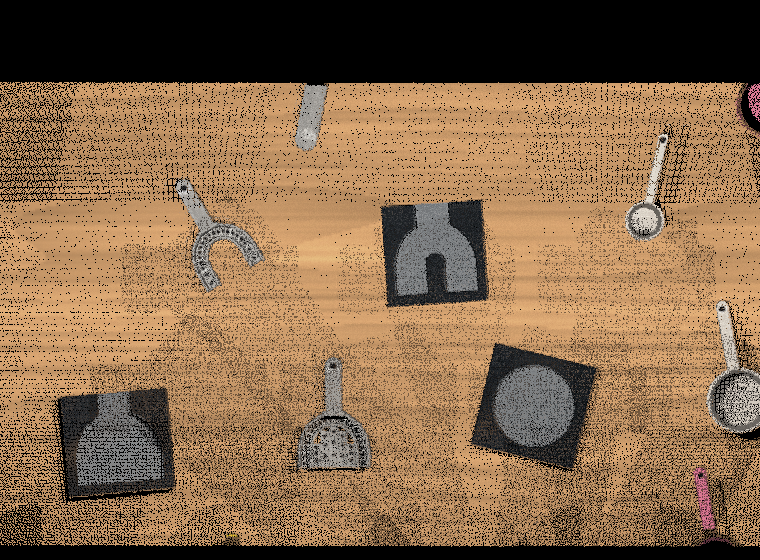

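The orthophoto, built from depth at 1 mm/px, clearly shows all seven objects: palate (115,445), horseshoe (435,253), round (533,407), upper tray (333,415), lower tray (225,240), small scoop (645,220), large scoop (735,400). Now to fit shapes, comparing heights per view.

```bash
cat > m.py <<'E'
from o import *
V={n:(lambda c:(cloud(c),c['frame'].astype(int)))(pickle.load(open(n+'.pkl','rb'))) for n in ['wa','wb','wc','wd','we','wf','wg']}
def pts(cx,cy,r,z0,z1,dark=None):
    out=[];zs={}
    for n,(W,F) in V.items():
        W=W[:270];f=F[:270]
        m=(np.hypot(W[...,0]-cx,W[...,1]-cy)<r)&(W[...,2]>z0)&(W[...,2]<z1)
        if dark: m&=f.max(-1)<dark
        if m.sum()>50: zs[n]=round(float(np.median(W[m][:,2])),1)
        out.append(W[m])
    return np.concatenate(out),zs
def img(P,cx,cy,r):
    I=np.zeros((4*r,4*r),np.uint8);q=((P[:,:2]-[cx-r,cy-r])*2).round().astype(int)
    np.add.at(I,(q[:,0].clip(0,4*r-1),q[:,1].clip(0,4*r-1)),1)
    k=np.ones((5,5),np.uint8);I=cv2.morphologyEx((I>0).astype(np.uint8),cv2.MORPH_CLOSE,k)
    return cv2.morphologyEx(I,cv2.MORPH_OPEN,np.ones((7,7),np.uint8))
def rect(P,cx,cy,r):
    I=img(P,cx,cy,r);cs,_=cv2.findContours(I,0,1);c=max(cs,key=cv2.contourArea)
    (a,b),(w,h),t=cv2.minAreaRect(c)   # col->y,row->x
    return np.array([b/2+cx-r,a/2+cy-r]),(w/2,h/2),t
def axis(P):
    v=cv2.fitLine(P[:,:2].astype(np.float32),cv2.DIST_HUBER,0,.01,.01).ravel();return v[:2],v[2:]
def circle(P):
    A=np.c_[2*P[:,:2],np.ones(len(P))];s=np.linalg.lstsq(A,(P[:,:2]**2).sum(1),rcond=None)[0]
    return s[:2],np.sqrt(s[2]+s[0]**2+s[1]**2)
E
python3 - <<'E'
from m import *
for n,cx,cy in [('pal',405,315),('hs',597,-4),('round',444,-103)]:
    P,zs=pts(cx,cy,80,9,16,70);c,s,t=rect(P,cx,cy,90);print(n,c.round(1),np.round(s,1),'ang',round(t,1),zs)
    P,zs=pts(cx,cy,60,1.5,7,None)
    print('  floor',zs)
P,zs=pts(444,-104,48,2,7);
I=img(P,444,-104,60);cs,_=cv2.findContours(I,0,1);c=max(cs,key=cv2.contourArea);(a,b),r=cv2.minEnclosingCircle(c);print('well',b/2+384,a/2-164,r/2,zs)
for n,cx,cy,r in [('uph',472,97,30),('lowh',650,233,36)]:
    P,zs=pts(cx,cy,r,16,25);d,p=axis(P);print(n,d,p,np.degrees(np.arctan2(d[1],d[0])).round(1),zs,len(P))
    a=(P[:,:2]-p)@d;b=(P[:,:2]-p)@[-d[1],d[0]];print('  ends',(p+d*np.percentile(a,1)).round(1),(p+d*np.percentile(a,99)).round(1),np.percentile(b,[3,97]).round(1))
for n,cx,cy,r,z0,z1 in [('lg',448,-309,40,29,36.5),('sm',630,-215,25,33.5,41)]:
    for _ in range(4):
        P,zs=pts(cx,cy,r,z0,z1);e=np.hypot(P[:,0]-cx,P[:,1]-cy);R=33 if n=='lg' else 20
        P=P[(e<R+5)&(e>R-6)];c,rr=circle(P);cx,cy=c
    print(n,c.round(1),rr.round(1),zs)
for n,cx,cy,r,z0,z1 in [('lgh',524,-296,30,33,43),('smh',690,-227,30,33,43)]:
    P,zs=pts(cx,cy,r,z0,z1);d,p=axis(P);print(n,d,p,np.degrees(np.arctan2(d[1],d[0])).round(1),zs,len(P))
    a=(P[:,:2]-p)@d;b=(P[:,:2]-p)@[-d[1],d[0]];print('  ends',(p+d*np.percentile(a,1)).round(1),(p+d*np.percentile(a,99)).round(1),np.percentile(b,[3,97]).round(1))
E
```

```text
pal [408.3 312.1] [ 99.3 106.3] ang 84.9 {'wb': 12.2, 'wc': 12.5, 'wd': 12.6, 'we': 12.5, 'wf': 12.4}
  floor {'wb': 4.2, 'wc': 4.5, 'wd': 4.6, 'we': 4.6, 'wf': 4.4}
hs [596.4  -4.7] [100.6 101.7] ang 86.2 {'wa': 12.5, 'wb': 12.6, 'wc': 12.8, 'wd': 12.8, 'we': 12.8, 'wf': 12.7, 'wg': 12.5}
  floor {'wa': 4.6, 'wb': 4.7, 'wc': 4.8, 'wd': 4.9, 'we': 4.8, 'wf': 4.7, 'wg': 4.6}
round [ 444.2 -103.8] [106.  103.9] ang 13.6 {'wa': 12.6, 'wb': 12.7, 'wc': 12.8, 'wd': 12.8, 'we': 12.7, 'wf': 12.7, 'wg': 12.5}
  floor {'wa': 4.6, 'wb': 4.7, 'wc': 4.8, 'wd': 4.7, 'we': 4.8, 'wf': 4.7, 'wg': 4.6}
well 442.86401748657227 -104.63136291503906 42.28801727294922 {'wa': 4.6, 'wb': 4.7, 'wc': 4.8, 'wd': 4.9, 'we': 4.9, 'wf': 4.8, 'wg': 4.6}
uph [0.99992716 0.01206931] [468.60287  96.39668] 0.7 {'wb': 20.5, 'wc': 20.7, 'wd': 20.8, 'we': 20.5, 'wf': 20.5, 'wg': 20.4} 2669
  ends [442.9  96.1] [491.6  96.7] [-7.5  7.9]
lowh [0.8507574  0.52555853] [638.9321  232.42734] 31.7 {'wc': 20.6, 'wd': 20.7, 'we': 20.7, 'wf': 20.5} 2252
  ends [618.5 219.8] [667.7 250.2] [-10.1   8.3]
lg [ 450.2 -308.8] 31.0 {'wa': 33.3, 'wb': 33.4, 'wf': 33.1, 'wg': 33.4}
sm [ 630.2 -214.4] 19.0 {'wa': 36.6, 'wb': 36.5, 'wc': 36.4, 'wf': 36.6, 'wg': 36.7}
lgh [0.9826719 0.1853534] [ 522.23   -294.7921] 10.7 {'wa': 38.7, 'wb': 38.6, 'wf': 38.5, 'wg': 38.6} 2063
  ends [ 495.1 -299.9] [ 548.1 -289.9] [-6.5  5.1]
smh [ 0.97535086 -0.22065978] [ 689.1615  -227.09889] -12.7 {'wf': 38.7, 'wg': 38.7} 1075
  ends [ 661.5 -220.8] [ 716.1 -233.2] [-5.3  4.5]
```

Run:
```python
from m import *
for n,cx,cy,p,yaw in [('up',440,97,(468.6,96.4),0.7),('low',625,225,(638.9,232.4),31.7)]:
    P,zs=pts(cx,cy,80,6,25)
    p=np.array(p)
    for it in range(4):
        d=np.array([np.cos(np.radians(yaw)),np.sin(np.radians(yaw))]);nn=np.array([-d[1],d[0]])
        a=(P[:,:2]-p)@d;b=(P[:,:2]-p)@nn
        tip=np.percentile(a[abs(b)<10],99.5)
        H=P[(a>tip-40)&(a<tip-3)&(abs(b)<12)&(P[:,2]>16)]
        d2,p=axis(H);yaw=np.degrees(np.arctan2(*(d2*np.sign(d2@d))[::-1]))
    d=np.array([np.cos(np.radians(yaw)),np.sin(np.radians(yaw))]);nn=np.array([-d[1],d[0]]);a=(P[:,:2]-p)@d;b=(P[:,:2]-p)@nn
    tip=np.percentile(a[abs(b)<10],99.5);a=a-tip
    print(n,'yaw',yaw.round(2),'tip',(p+d*tip).round(1),'back',np.percentile(a,[.3,1,3]).round(1))
    for lo in range(-120,0,4):
        m=(a>=lo)&(a<lo+4)
        if m.sum()>20:print(lo,m.sum(),np.percentile(b[m],[2,98]).round(1),np.median(P[m,2]).round(1))
```

```text
up yaw 0.49 tip [491.7  96.6] back [-109.3 -108.8 -107.5]
-112 194 [-35.7  35.8] 9.3
-108 527 [-35.8  36.2] 9.5
-104 525 [-35.6  36.3] 9.5
-100 528 [-35.9  36.2] 9.6
-96 539 [-35.8  36.3] 9.6
-92 512 [-35.3  35.7] 9.5
-88 501 [-34.6  35.4] 9.7
-84 420 [-33.9  34.6] 9.7
-80 433 [-33.3  33.4] 9.7
-76 432 [-31.3  31.8] 9.6
-72 325 [-28.8  29.7] 10.0
-68 279 [-26.9  27.5] 10.5
-64 218 [-23.5  24.1] 16.3
-60 340 [-17.7  18.5] 19.0
-56 362 [-12.3  12.7] 19.8
-52 198 [-7.8  8.1] 20.6
-48 204 [-8.   8.1] 20.5
-44 185 [-7.5  8.2] 20.6
-40 204 [-7.5  8. ] 20.6
-36 202 [-7.6  8.1] 20.7
-32 197 [-7.8  8.1] 20.5
-28 207 [-7.6  8.2] 20.4
-24 228 [-7.6  8.3] 20.5
-20 251 [-7.7  8.3] 20.5
-16 227 [-7.2  8.4] 20.6
-12 234 [-7.6  8.2] 20.7
-8 238 [-7.5  8.4] 20.7
-4 213 [-6.1  7.2] 20.5
low yaw 28.64 tip [668.6 249.4] back [-109.9 -109.1 -107.6]
-112 159 [-36.   30.4] 13.2
-108 378 [-36.4  29.8] 13.6
-104 366 [-36.4  30. ] 13.6
-100 339 [-36.4  30.2] 13.7
-96 333 [-36.1  30.4] 13.7
-92 318 [-35.9  30.5] 13.6
-88 304 [-35.3  30. ] 13.8
-84 303 [-34.4  29.3] 13.8
-80 319 [-33.6  28.8] 13.7
-76 331 [-32.6  27.4] 13.8
-72 467 [-29.9  24.6] 13.5
-68 267 [-27.4  23. ] 14.6
-64 257 [-25.2  20. ] 19.4
-60 460 [-19.   14.4] 17.1
-56 301 [-14.4   9.9] 20.6
-52 201 [-8.9  6.6] 20.7
-48 208 [-8.8  6.9] 20.7
-44 204 [-8.5  7. ] 20.7
-40 208 [-8.5  7.1] 20.7
-36 188 [-8.3  7.3] 20.5
-32 142 [-8.4  7.4] 20.6
-28 96 [-8.   7.4] 20.4
-24 95 [-8.1  7.5] 20.6
-20 92 [-7.8  7.6] 20.5
-16 94 [-7.9  7.4] 20.4
-12 102 [-7.7  7.8] 20.9
-8 97 [-7.6  8.1] 20.7
-4 79 [-6.3  7.4] 20.9
```

```bash
cat > to.py <<'E'
import sys
from h import *
from scipy.spatial.transform import Rotation as Ro
x,y,z,yaw=map(float,sys.argv[1:5]);s=sense()
R=Ro.from_euler('xyz',s['tool_rot']);T=Ro.from_euler('xyz',[np.pi,0,yaw])
print('shift tool mm',R.inv().apply(np.array([x,y,z])-s['eef_pos']).round(1),'then rot',(R.inv()*T).as_rotvec().round(3),'q7',s['qpos'][6].round(2))
E
python3 -m pendant '{"grip":[0.094,0.08,0.06,0.05,0.05,0.05,0.05,0.05],"xyz":[[-0.01,0.03,0.03],[-0.01,0.03,0.03],[-0.01,0.03,0.03],[-0.01,0.03,0.03],[0,0,0.03],[0,0,0.03],[0,0,0.01],[0,0,0]],"delta_rot":[[0,0,0],[0,0,0],[0,0,0],[0,0,0],[0,0,-0.0935],[0,0,-0.0935],[0,0,0],[0,0,0]]}'
python3 to.py 511.1 -297.3 37 0.187
```

```text
time: 6.6
eef_pos: [512.6, -293.7, 96.8]
tool_rot: [-3.14, 0.001, 0.186]
ft_force: [0.4, 0.2, -0.1]
gripper_width: 49.9
gripper_force: 0.0
shift tool mm [-2.1  3.4 59.8] then rot [-0.002  0.001 -0.001] q7 -1.1
```

```bash
python3 -m pendant '{"grip":[0.05,0.05,0.05,0.05,0.0,0.0,0.0,0.0,0.0],"xyz":[[-0.002,0.0035,0.02],[0,0,0.02],[0,0,0.02],[0,0,0],[0,0,0],[0,0,0],[0,0,0],[0,0,0],[0,0,0]],"delta_rot":[[0,0,0],[0,0,0],[0,0,0],[0,0,0],[0,0,0],[0,0,0],[0,0,0],[0,0,0],[0,0,0]]}' 30
python3 -m pendant '{"grip":[0,0,0,0,0],"xyz":[[0,0,-0.02],[0,0,-0.02],[0,0,-0.02],[0,0,0],[0,0,0]],"delta_rot":[[0,0,0],[0,0,0],[0,0,0],[0,0,0],[0,0,0]]}'
python3 to.py 504.4 -92.7 97 0.187
python3 -c "
from h import *
cap('wrist','l1')"
```

```text
time: 7.5
eef_pos: [511.3, -299.2, 37.8]
tool_rot: [3.141, -0.0, 0.187]
ft_force: [-0.2, 0.4, 0.1]
gripper_width: 13.3
gripper_force: 0.1
time: 8.0
eef_pos: [511.0, -299.3, 97.3]
tool_rot: [3.141, -0.0, 0.187]
ft_force: [-0.4, -0.4, -1.0]
gripper_width: 11.4
gripper_force: 30.0
shift tool mm [  31.8 -204.2    0.3] then rot [ 0. -0. -0.] q7 -1.09
```

View pics/l1.png

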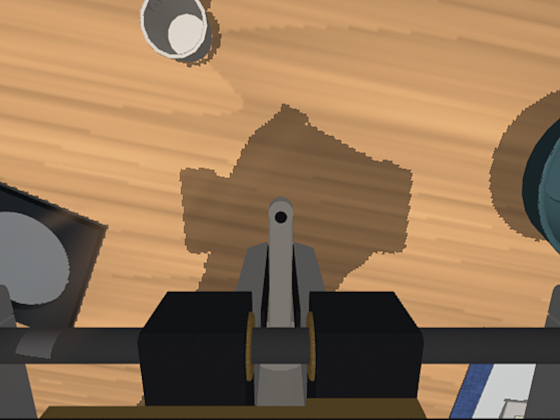

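l1 shows the handle held between the fingers (tip at (281,215)), and the fingers closed as the lift began. I'll check how it sits by depth.

Run:
```python
from h import *
c=cap('wrist');W=cloud(c)
for v in (205,230,245,265): print(v,np.nanmedian(W[v-1:v+2,277:285].reshape(-1,3),0).round(1))
for u,v in((260,385),(280,395),(280,375),(270,370)): print(u,v,W[v,u].round(1))
s=cap('scene','s1')
```

```text
205 [ 547.1 -293.4   97.5]
230 [ 534.8 -296.    97.4]
245 [ 527.1 -297.2   97.6]
265 [ 516.5 -299.3   97.5]
260 385 [ 424.  -303.6   76.3]
280 395 [ 423.3 -316.6   81.2]
280 375 [ 424.9 -316.3   65.8]
270 370 [ 425.4 -309.4   63.2]
```

```bash
python3 -m pendant '{"grip":[0,0,0,0,0,0,0,0],"xyz":[[0.006,-0.034,0],[0.006,-0.034,0],[0.005,-0.034,0],[0.005,-0.034,0],[0.005,-0.034,0],[0.005,-0.034,0],[0,0,0],[0,0,0]],"delta_rot":[[0,0,0],[0,0,0],[0,0,0],[0,0,0],[0,0,0],[0,0,0],[0,0,0],[0,0,0]]}'
python3 to.py 504.4 -92.6 42.5 0.187
```

```text
time: 8.95
eef_pos: [504.5, -92.3, 97.0]
tool_rot: [-3.141, 0.001, 0.188]
ft_force: [-0.4, -0.0, -1.2]
gripper_width: 11.4
gripper_force: 30.0
shift tool mm [-0.1  0.3 54.5] then rot [-0.     0.001  0.001] q7 -1.46
```

```bash
python3 -m pendant '{"grip":[0,0,0,0,0,0,0],"xyz":[[0,0,0.02],[0,0,0.02],[0,0,0.008],[0,0,0.004],[0,0,0.003],[0,0,0],[0,0,0]],"delta_rot":[[0,0,0],[0,0,0],[0,0,0],[0,0,0],[0,0,0],[0,0,0],[0,0,0]]}'
python3 -m pendant '{"grip":[0.03,0.03,0.03,0.03,0.03,0.03,0.04,0.05,0.05,0.05],"xyz":[[0,0,0],[0,0,0],[0,0,0],[0,0,-0.02],[0,0,-0.03],[0,0,-0.05],[0,0,-0.05],[0,0,-0.05],[0,0,0],[0,0,0]],"delta_rot":[[0,0,0],[0,0,0],[0,0,0],[0,0,0],[0,0,0],[0,0,0],[0,0,0],[0,0,0],[0,0,0],[0,0,0]]}'
python3 to.py 690.7 -228.1 100 -0.222
python3 -c "
from h import *;import pickle
pickle.dump(cap('wrist','l2'),open('l2.pkl','wb'))"
```

```text
time: 9.65
eef_pos: [505.0, -92.9, 43.0]
tool_rot: [3.141, -0.001, 0.187]
ft_force: [-0.2, -0.9, -0.9]
gripper_width: 11.4
gripper_force: 30.0
time: 10.65
eef_pos: [505.0, -92.9, 243.4]
tool_rot: [3.14, -0.002, 0.187]
ft_force: [0.5, -0.3, -1.1]
gripper_width: 49.7
gripper_force: 0.0
shift tool mm [157.2 167.1 143.8] then rot [ 0.001 -0.002  0.409] q7 -1.36
```

```bash
python3 -m pendant '{"grip":[0.05,0.05,0.05,0.05,0.05,0.05,0.05,0.05,0.05,0.05],"xyz":[[0.026,0.028,0.024],[0.026,0.028,0.024],[0.026,0.028,0.024],[0.026,0.028,0.024],[0.026,0.028,0.024],[0.027,0.027,0.024],[0,0,0],[0,0,0],[0,0,0],[0,0,0]],"delta_rot":[[0,0,0],[0,0,0],[0,0,0],[0,0,0],[0,0,0],[0,0,0],[0,0,0.14],[0,0,0.14],[0,0,0.129],[0,0,0]]}'
python3 to.py 690.7 -228.1 38 -0.222
python3 - <<'E'
from h import *;import pickle
W=cloud(pickle.load(open('l2.pkl','rb')))
# rim of large scoop + handle from the raised view; circle by handle end & rim
m=(np.hypot(W[...,0]-443.5,W[...,1]+104)<40)&(W[...,2]>33)&(W[...,2]<41)
print(m.sum(),np.nanmin(W[m],0),np.nanmax(W[m],0))
h=(np.hypot(W[...,0]-524,W[...,1]+89)<25)&(W[...,2]>35)&(W[...,2]<50)
P=W[h];print(len(P),np.median(P,0),P.max(0))
E
```

```text
time: 11.7
eef_pos: [689.1, -227.1, 96.3]
tool_rot: [3.142, 0.003, -0.224]
ft_force: [-0.6, 0.2, -0.6]
gripper_width: 50.0
gripper_force: 0.0
shift tool mm [ 1.9  0.6 58.3] then rot [ 0.     0.003 -0.002] q7 -1.65
516 [ 411.64204675 -138.01082525   33.01124521] [480.15190344 -73.03923997  40.27771404]
443 [521.97492652 -91.12471115  42.70416256] [543.76198667 -82.65891386  44.67912274]
```

Large scoop is seated: handle top at z≈42, rim centre ≈(444.6,-105). Grasping the small scoop.

```bash
python3 -m pendant '{"grip":[0.05,0.05,0.05,0.05,0.0,0.0,0.0,0.0,0.0,0.0],"xyz":[[0.002,0,0.02],[0,0,0.02],[0,0,0.018],[0,0,0],[0,0,0],[0,0,0],[0,0,0],[0,0,0],[0,0,0],[0,0,0]],"delta_rot":[[0,0,0],[0,0,0],[0,0,0],[0,0,0],[0,0,0],[0,0,0],[0,0,0],[0,0,0],[0,0,0],[0,0,0]]}' 30
python3 -m pendant '{"grip":[0,0,0,0,0,0,0],"xyz":[[0,0,0],[0,0,0],[0,0,-0.02],[0,0,-0.04],[0,0,-0.04],[0,0,0],[0,0,0]],"delta_rot":[[0,0,0],[0,0,0],[0,0,0],[0,0,0],[0,0,0],[0,0,0],[0,0,0]]}'
python3 - <<'E'
from h import *
c=cap('wrist');W=cloud(c)
for v in (215,230,245,265): print(v,np.nanmedian(W[v-1:v+2,277:285].reshape(-1,3),0).round(1))
h=(W[...,2]>120)&(W[...,2]<145);h[260:]=0;P=W[h];print(len(P),P.max(0).round(1));print(sense()['qpos'].round(2))
E
```

```text
time: 12.7
eef_pos: [692.0, -228.2, 40.7]
tool_rot: [3.142, -0.0, -0.222]
ft_force: [0.7, -1.0, 0.0]
gripper_width: 9.6
gripper_force: 30.0
time: 13.4
eef_pos: [692.2, -228.2, 141.2]
tool_rot: [3.141, -0.001, -0.222]
ft_force: [0.1, 0.1, -1.9]
gripper_width: 9.6
gripper_force: 30.0
215 [ 6.857e+02 -2.280e+02  6.000e-01]
230 [ 715.  -234.4  139.1]
245 [ 707.4 -232.6  139.5]
265 [ 696.7 -230.1  138.9]
1332 [ 717.2 -214.8  145. ]
[ 0.44  0.7  -0.26  1.39  0.19  1.08 -1.64]
```

```bash
python3 -m pendant '{"grip":[0,0,0,0,0,0,0],"xyz":[[0,0,0],[0,0,0],[0,0,0],[0,0,0],[0,0,0],[0,0,0],[0,0,0]],"delta_rot":[[0,0,-0.141],[0,0,-0.141],[0,0,-0.141],[0,0,-0.141],[0,0,-0.141],[0,0,-0.141],[0,0,-0.141]]}'
python3 -m pendant '{"grip":[0,0,0,0,0,0,0,0],"xyz":[[0,0,0],[0,0,0],[0,0,0],[0,0,0],[0,0,0],[0,0,0],[0,0,0],[0,0,0]],"delta_rot":[[0,0,-0.141],[0,0,-0.141],[0,0,-0.141],[0,0,-0.141],[0,0,-0.141],[0,0,-0.141],[0,0,-0.141],[0,0,0]]}'
python3 to.py 433 -42.5 141 1.75
```

```text
time: 14.15
eef_pos: [691.2, -227.9, 138.6]
tool_rot: [-3.139, 0.001, 0.771]
ft_force: [-0.4, -0.4, 0.2]
gripper_width: 9.4
gripper_force: 30.0
time: 14.95
eef_pos: [691.2, -228.0, 138.6]
tool_rot: [-3.14, -0.002, 1.754]
ft_force: [-0.4, -0.0, -0.3]
gripper_width: 9.5
gripper_force: 30.0
shift tool mm [ 229.6 -220.    -1.6] then rot [-0.002 -0.002  0.004] q7 0.13
```

```bash
python3 -m pendant '{"grip":[0,0,0,0,0,0,0,0,0],"xyz":[[0.033,-0.0315,0],[0.033,-0.0315,0],[0.033,-0.0315,0],[0.033,-0.0315,0],[0.033,-0.0315,0],[0.033,-0.0315,0],[0.032,-0.031,0],[0,0,0],[0,0,0]],"delta_rot":[[0,0,0],[0,0,0],[0,0,0],[0,0,0],[0,0,0],[0,0,0],[0,0,0],[0,0,0],[0,0,0]]}'
python3 to.py 433 -42.5 48 1.75
python3 - <<'E'
from h import *
c=cap('wrist','n1');W=cloud(c)
for v in (230,245,265): print(v,np.nanmedian(W[v-1:v+2,277:285].reshape(-1,3),0).round(1))
s=cap('scene','s2');f=cv2.resize(s['frame'][120:330,100:380],(800,600),interpolation=cv2.INTER_CUBIC);cv2.imwrite('pics/s2c.png',f)
E
```

```text
time: 15.85
eef_pos: [433.8, -41.6, 140.4]
tool_rot: [-3.141, 0.001, 1.748]
ft_force: [0.1, -0.7, -1.4]
gripper_width: 9.9
gripper_force: 30.0
shift tool mm [-0.7 -0.9 92.4] then rot [-0.     0.001 -0.002] q7 -0.09
230 [430.8 -20.1 138.8]
245 [432.2 -27.9 138.7]
265 [434.1 -38.5 138.4]
```

View pics/s2c.png

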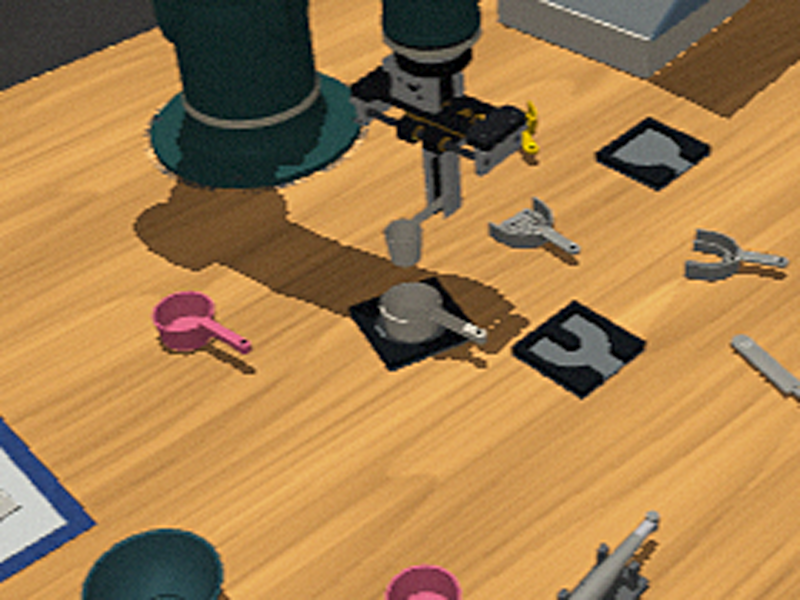

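The view shows the large scoop seated in the round well at (410,310), with the small scoop held upright above it at (405,240). Lowering it now.

```bash
python3 -m pendant '{"grip":[0,0,0,0,0,0,0,0],"xyz":[[0,-0.001,0.03],[0,0,0.03],[0,0,0.015],[0,0,0.01],[0,0,0.004],[0,0,0.003],[0,0,0],[0,0,0]],"delta_rot":[[0,0,0],[0,0,0],[0,0,0],[0,0,0],[0,0,0],[0,0,0],[0,0,0],[0,0,0]]}'
python3 -m pendant '{"grip":[0.03,0.03,0.03,0.03,0.03,0.03,0.04,0.05,0.05,0.05],"xyz":[[0,0,0],[0,0,0],[0,0,0],[0,0,-0.02],[0,0,-0.03],[0,0,-0.05],[0,0,-0.05],[0,0,-0.05],[0,0,0],[0,0,0]],"delta_rot":[[0,0,0],[0,0,0],[0,0,0],[0,0,0],[0,0,0],[0,0,0],[0,0,0],[0,0,0],[0,0,0],[0,0,0]]}'
python3 to.py 466 96 170 0.01
```

```text
time: 16.75
eef_pos: [433.5, -41.8, 48.9]
tool_rot: [3.141, 0.0, 1.751]
ft_force: [0.4, -0.0, -0.3]
gripper_width: 9.4
gripper_force: 30.0
time: 17.75
eef_pos: [433.4, -42.2, 249.1]
tool_rot: [3.14, 0.002, 1.751]
ft_force: [0.5, -0.0, -0.7]
gripper_width: 49.9
gripper_force: 0.0
shift tool mm [130.3  56.7  78.9] then rot [0.003 0.    1.741] q7 0.11
```

```bash
python3 -m pendant '{"grip":[0.05,0.05,0.05,0.05,0.05,0.05,0.05,0.05,0.05,0.05],"xyz":[[0,0,0],[0,0,0],[0,0,0],[0,0,0],[0,0,0],[0,0,0],[0,0,0],[0,0,0],[0,0,0],[0,0,0]],"delta_rot":[[0,0,0.1354],[0,0,0.1354],[0,0,0.1354],[0,0,0.1354],[0,0,0.1354],[0,0,0.1354],[0,0,0.1354],[0,0,0.1354],[0,0,0.1354],[0,0,0]]}'
python3 -m pendant '{"grip":[0.05,0.05,0.05,0.05,0.05,0.05,0.05,0.05,0.05,0.05],"xyz":[[0.0414,-0.0165,0.018],[0.0414,-0.0165,0.018],[0.0414,-0.0165,0.018],[0.0414,-0.0165,0.018],[0.0414,-0.0165,0.018],[0.0414,-0.0165,0.018],[0.0414,-0.0165,0.018],[0.0414,-0.0165,0.018],[0,0,0],[0,0,0]],"delta_rot":[[0,0,0],[0,0,0],[0,0,0],[0,0,0],[0,0,0],[0,0,0],[0,0,0],[0,0,0],[0,0,0],[0,0,0]]}'
python3 to.py 651.6 239.4 31 0.532
```

```text
time: 18.75
eef_pos: [432.5, -41.5, 247.2]
tool_rot: [-3.14, 0.001, 0.531]
ft_force: [-0.4, -0.0, -0.1]
gripper_width: 50.0
gripper_force: 0.0
time: 19.75
eef_pos: [650.1, 241.4, 102.2]
tool_rot: [-3.14, 0.003, 0.539]
ft_force: [-0.3, 0.4, -1.0]
gripper_width: 50.2
gripper_force: 0.0
shift tool mm [ 0.5  2.6 71.2] then rot [-0.002  0.003  0.007] q7 -1.82
```

```bash
python3 -m pendant '{"grip":[0.05,0.05,0.05,0.05,0.05,0.0,0.0,0.0,0.0,0.0],"xyz":[[0.0005,0.0026,0.02],[0,0,0.025],[0,0,0.025],[0,0,0.001],[0,0,0],[0,0,0],[0,0,0],[0,0,0],[0,0,0],[0,0,0]],"delta_rot":[[0,0,0.006],[0,0,0],[0,0,0],[0,0,0],[0,0,0],[0,0,0],[0,0,0],[0,0,0],[0,0,0],[0,0,0]]}' 40
python3 -m pendant '{"grip":[0,0,0,0,0,0,0],"xyz":[[0,0,0],[0,0,0],[0,0,-0.02],[0,0,-0.03],[0,0,-0.03],[0,0,0],[0,0,0]],"delta_rot":[[0,0,0],[0,0,0],[0,0,0],[0,0,0],[0,0,0],[0,0,0],[0,0,0]]}'
python3 - <<'E'
from h import *
c=cap('wrist','t1');W=cloud(c)
for v in (220,230,240,250,260,270): print(v,np.nanmedian(W[v-1:v+2,277:285].reshape(-1,3),0).round(1))
h=(W[...,2]>92)&(W[...,2]<110);h[275:]=0;P=W[h];s=sense();
d=np.array([np.cos(s['tool_rot'][2]),np.sin(s['tool_rot'][2])]);print('tip beyond TCP',np.percentile((P[:,:2]-s['eef_pos'][:2])@d,99.5))
s=cap('scene','s3');f=cv2.resize(s['frame'][120:330,220:500],(800,600),interpolation=cv2.INTER_CUBIC);cv2.imwrite('pics/s3c.png',f)
E
python3 to.py 654.2 -0.9 111 0.066
```

```text
time: 20.75
eef_pos: [653.1, 238.4, 33.7]
tool_rot: [3.142, -0.0, 0.527]
ft_force: [-0.1, -0.8, 0.7]
gripper_width: 15.1
gripper_force: 39.8
time: 21.45
eef_pos: [653.3, 238.4, 114.9]
tool_rot: [3.141, -0.001, 0.527]
ft_force: [-0.0, 0.9, -1.2]
gripper_width: 15.0
gripper_force: 39.8
220 [6.504e+02 2.347e+02 5.000e-01]
230 [670.7 246.8 101.7]
240 [666.  244.3 102.6]
250 [660.9 241.3 101.9]
260 [656.  238.2 101.5]
270 [650.8 235.4 101.5]
tip beyond TCP 21.069960469604194
shift tool mm [-118.9  207.3    2.2] then rot [0.    0.001 0.461] q7 -1.82
```

View pics/s3c.png

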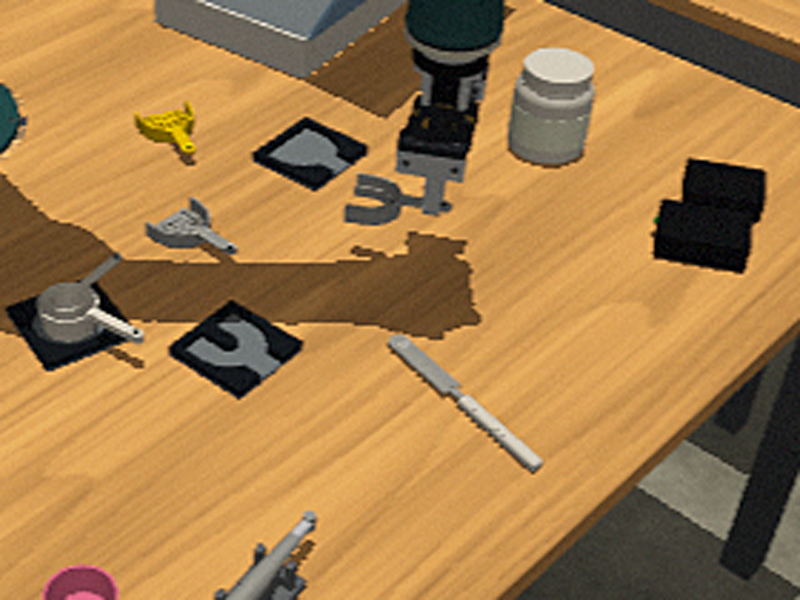

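Scoops are nested at (70,310) with their handles about 90° apart. The lower tray is held level at (390,200). Carrying it to the horseshoe insert.

```bash
python3 -m pendant '{"grip":[0,0,0,0,0,0,0,0,0,0],"xyz":[[-0.020,0.0345,0],[-0.020,0.0345,0],[-0.020,0.0345,0],[-0.020,0.0345,0],[-0.020,0.0345,0],[-0.019,0.0345,0],[0,0,0],[0,0,0],[0,0,0],[0,0,0]],"delta_rot":[[0,0,0],[0,0,0],[0,0,0],[0,0,0],[0,0,0],[0,0,0],[0,0,0.115],[0,0,0.115],[0,0,0.115],[0,0,0.115]]}'
python3 -m pendant '{"grip":[0,0],"xyz":[[0,0,0],[0,0,0]],"delta_rot":[[0,0,0],[0,0,0]]}'
python3 to.py 654.2 -0.9 39 0.066
```

```text
time: 22.55
eef_pos: [653.7, -0.5, 112.5]
tool_rot: [-3.141, 0.002, 0.062]
ft_force: [-0.2, -0.2, -1.0]
gripper_width: 15.1
gripper_force: 39.8
time: 22.75
eef_pos: [654.0, -0.3, 112.9]
tool_rot: [-3.142, 0.001, 0.071]
ft_force: [0.4, -0.3, -0.7]
gripper_width: 14.9
gripper_force: 39.8
shift tool mm [ 0.2  0.6 73.9] then rot [-0.     0.001  0.005] q7 -1.88
```

```bash
python3 -m pendant '{"grip":[0,0,0,0,0,0,0],"xyz":[[0,0,0.02],[0,0,0.025],[0,0,0.015],[0,0,0.008],[0,0,0.004],[0,0,0],[0,0,0]],"delta_rot":[[0,0,0],[0,0,0],[0,0,0],[0,0,0],[0,0,0],[0,0,0],[0,0,0]]}'
python3 to.py 654.2 -0.9 38 0.066
python3 - <<'E'
from h import *
c=cap('wrist','t2');W=cloud(c)
for v in (230,240,250,260,270): print(v,np.nanmedian(W[v-1:v+2,277:285].reshape(-1,3),0).round(1))
E
```

```text
time: 23.45
eef_pos: [654.8, -0.3, 42.2]
tool_rot: [-3.142, -0.001, 0.068]
ft_force: [0.8, -0.4, -0.8]
gripper_width: 15.0
gripper_force: 39.8
shift tool mm [-0.6  0.6  4.2] then rot [-0.    -0.001  0.002] q7 -1.93
230 [ 6.747e+02 -2.000e-01  2.910e+01]
240 [ 6.693e+02 -5.000e-01  2.970e+01]
250 [663.3  -0.9  29.2]
260 [657.3  -1.3  28.9]
270 [651.7  -1.7  28.9]
```

```bash
python3 -m pendant '{"grip":[0,0,0,0,0],"xyz":[[0,0,0.002],[0,0,0.001],[0,0,0.001],[0,0,0],[0,0,0]],"delta_rot":[[0,0,0],[0,0,0],[0,0,0],[0,0,0],[0,0,0]]}'
python3 -m pendant '{"grip":[0.04,0.04,0.04,0.04,0.04,0.04,0.04,0.05,0.05,0.05],"xyz":[[0,0,0],[0,0,0],[0,0,0],[0,0,-0.02],[0,0,-0.03],[0,0,-0.05],[0,0,-0.05],[0,0,-0.05],[0,0,0],[0,0,0]],"delta_rot":[[0,0,0],[0,0,0],[0,0,0],[0,0,0],[0,0,0],[0,0,0],[0,0,0],[0,0,0],[0,0,0],[0,0,0]]}'
python3 to.py 472 96.5 100 0.009
```

```text
time: 24.0
eef_pos: [654.5, -0.4, 37.6]
tool_rot: [3.142, -0.0, 0.067]
ft_force: [1.4, -0.6, 0.0]
gripper_width: 15.4
gripper_force: 39.8
time: 25.0
eef_pos: [654.6, -0.5, 238.5]
tool_rot: [3.141, -0.002, 0.067]
ft_force: [0.2, 0.3, 0.0]
gripper_width: 50.1
gripper_force: 0.0
shift tool mm [-175.9 -109.1  138.1] then rot [ 0.    -0.002  0.058] q7 -1.82
```

Upper tray: origin (438,96.2), so the grasp 34 mm along the handle is at (472,96.5).

```bash
python3 -m pendant '{"grip":[0.05,0.05,0.05,0.05,0.05,0.05,0.05,0.05],"xyz":[[-0.035,-0.022,0.026],[-0.035,-0.022,0.028],[-0.035,-0.022,0.028],[-0.035,-0.022,0.028],[-0.036,-0.022,0.028],[0,0,0],[0,0,0],[0,0,0]],"delta_rot":[[0,0,0],[0,0,0],[0,0,0],[0,0,0],[0,0,0],[0,0,0.058],[0,0,0],[0,0,0]]}'
python3 to.py 472 96.5 31 0.009
```

```text
time: 25.8
eef_pos: [472.1, 97.1, 99.6]
tool_rot: [-3.141, 0.0, 0.01]
ft_force: [0.4, 0.2, 0.5]
gripper_width: 50.3
gripper_force: 0.0
shift tool mm [-0.1  0.6 68.6] then rot [-0.     0.     0.001] q7 -2.18
```

```bash
python3 -m pendant '{"grip":[0.05,0.05,0.05,0.05,0.05,0.0,0.0,0.0,0.0,0.0],"xyz":[[0,0.0006,0.02],[0,0,0.025],[0,0,0.022],[0,0,0.001],[0,0,0],[0,0,0],[0,0,0],[0,0,0],[0,0,0],[0,0,0]],"delta_rot":[[0,0,0],[0,0,0],[0,0,0],[0,0,0],[0,0,0],[0,0,0],[0,0,0],[0,0,0],[0,0,0],[0,0,0]]}' 40
python3 -m pendant '{"grip":[0,0,0,0,0,0,0],"xyz":[[0,0,0],[0,0,0],[0,0,-0.02],[0,0,-0.03],[0,0,-0.03],[0,0,0],[0,0,0]],"delta_rot":[[0,0,0],[0,0,0],[0,0,0],[0,0,0],[0,0,0],[0,0,0],[0,0,0]]}'
python3 - <<'E'
from h import *
c=cap('wrist','t3');W=cloud(c)
for v in (220,230,240,250,260,270): print(v,np.nanmedian(W[v-1:v+2,277:285].reshape(-1,3),0).round(1))
h=(W[...,2]>92)&(W[...,2]<110);h[275:]=0;P=W[h];s=sense();
d=np.array([np.cos(s['tool_rot'][2]),np.sin(s['tool_rot'][2])]);print('tip beyond TCP',np.percentile((P[:,:2]-s['eef_pos'][:2])@d,99.5))
E
python3 to.py 466.1 317.2 111 0.089
```

```text
time: 26.8
eef_pos: [471.9, 96.7, 32.0]
tool_rot: [-3.142, -0.0, 0.009]
ft_force: [0.1, -0.7, 0.6]
gripper_width: 15.0
gripper_force: 40.0
time: 27.5
eef_pos: [471.9, 96.4, 111.9]
tool_rot: [3.141, -0.001, 0.009]
ft_force: [-0.6, -0.2, -1.9]
gripper_width: 15.4
gripper_force: 39.9
220 [469.   95.    0.5]
230 [492.3  95.5 100.4]
240 [486.9  95.4 100.6]
250 [481.4  95.3 100.8]
260 [475.5  95.3 100.4]
270 [469.4  95.2 100.2]
tip beyond TCP 20.95166004802555
shift tool mm [-3.400e+00 -2.209e+02  2.000e-01] then rot [ 0.     0.001 -0.08 ] q7 -2.16
```

```bash
python3 -m pendant '{"grip":[0,0,0,0,0,0,0,0,0,0],"xyz":[[-0.001,-0.037,0],[-0.001,-0.037,0],[-0.001,-0.037,0],[0,-0.037,0],[0,-0.037,0],[0,-0.036,0],[0,0,0],[0,0,0],[0,0,0],[0,0,0]],"delta_rot":[[0,0,0],[0,0,0],[0,0,0],[0,0,0],[0,0,0],[0,0,0],[0,0,-0.08],[0,0,0],[0,0,0],[0,0,0]]}'
python3 to.py 466.1 317.2 41 0.089
python3 -c "
from h import *
print(sense()['qpos'].round(2))"
```

```text
time: 28.55
eef_pos: [466.9, 316.6, 111.3]
tool_rot: [3.141, 0.001, 0.086]
ft_force: [-0.1, 0.0, -0.3]
gripper_width: 15.0
gripper_force: 39.9
shift tool mm [-0.7 -0.7 70.3] then rot [ 0.001  0.001 -0.003] q7 -2.52
[-0.08  0.56 -0.73  1.85  0.46  0.92 -2.52]
```

```bash
python3 -m pendant '{"grip":[0,0,0,0,0,0,0],"xyz":[[-0.0007,-0.0007,0.02],[0,0,0.025],[0,0,0.015],[0,0,0.008],[0,0,0.002],[0,0,0],[0,0,0]],"delta_rot":[[0,0,0],[0,0,0],[0,0,0],[0,0,0],[0,0,0],[0,0,0],[0,0,0]]}'
python3 to.py 466.1 317.2 36 0.089
python3 - <<'E'
from h import *
c=cap('wrist','t4');W=cloud(c)
for v in (230,240,250,260,270): print(v,np.nanmedian(W[v-1:v+2,277:285].reshape(-1,3),0).round(1))
E
```

```text
time: 29.25
eef_pos: [466.4, 318.5, 42.6]
tool_rot: [-3.141, -0.001, 0.089]
ft_force: [-0.7, -0.3, -1.1]
gripper_width: 14.8
gripper_force: 39.9
shift tool mm [-0.4  1.3  6.6] then rot [-0.001 -0.001  0.   ] q7 -2.59
230 [486.6 319.1  30.8]
240 [481.4 318.7  31.4]
250 [475.7 318.2  31.7]
260 [470.  317.6  31.3]
270 [464.1 317.1  31.2]
```

```bash
python3 -m pendant '{"grip":[0,0,0,0,0,0],"xyz":[[0,0.001,0.003],[0,0,0.002],[0,0,0.001],[0,0,0],[0,0,0],[0,0,0]],"delta_rot":[[0,0,0],[0,0,0],[0,0,0],[0,0,0],[0,0,0],[0,0,0]]}'
python3 -m pendant '{"grip":[0.04,0.04,0.04,0.04,0.04,0.04,0.04,0.05,0.05,0.05],"xyz":[[0,0,0],[0,0,0],[0,0,0],[0,0,-0.02],[0,0,-0.03],[0,0,-0.05],[0,0,-0.05],[0,0,-0.05],[0,0,-0.03],[0,0,0]],"delta_rot":[[0,0,0],[0,0,0],[0,0,0],[0,0,0],[0,0,0],[0,0,0],[0,0,0],[0,0,0],[0,0,0],[0,0,0]]}'
python3 to.py 420 100 287 0
```

```text
time: 29.9
eef_pos: [466.2, 317.3, 35.9]
tool_rot: [-3.142, -0.0, 0.089]
ft_force: [0.4, -1.1, 2.5]
gripper_width: 15.2
gripper_force: 39.9
time: 30.9
eef_pos: [467.1, 318.4, 269.9]
tool_rot: [-3.139, -0.005, 0.089]
ft_force: [-0.6, 0.6, 0.1]
gripper_width: 49.8
gripper_force: 0.0
shift tool mm [-66.2 213.3 -17.9] then rot [-0.002 -0.005  0.089] q7 -2.39
```

Now views to check all four placings.

```bash
python3 -m pendant '{"grip":[0.05,0.05,0.05,0.05,0.05],"xyz":[[-0.04,0.03,-0.01],[-0.03,0.03,-0.01],[0,0.03,0],[0,0,0],[0,0,0]],"delta_rot":[[0,0,0.089],[0,0,0],[0,0,0],[0,0,0],[0,0,0]]}'
python3 -c "
from h import *;import pickle
pickle.dump(cap('wrist','x1'),open('x1.pkl','wb'))"
python3 -m pendant '{"grip":[0.05,0.05,0.05,0.05,0.05,0.05,0.05,0.05,0.05,0.05],"xyz":[[0,0.04,0],[0,0.04,0],[0,0.04,0],[0,0.04,0],[0,0.04,0],[0.02,0.04,0],[0.03,0.02,0],[0.03,0,0],[0,0,0],[0,0,0]],"delta_rot":[[0,0,0],[0,0,0],[0,0,0],[0,0,0],[0,0,0],[0,0,0],[0,0,0],[0,0,0],[0,0,0],[0,0,0]]}'
python3 - <<'E'
from h import *;import pickle
pickle.dump(cap('wrist','x2'),open('x2.pkl','wb'))
import o
C,H=o.ortho(['x1','x2']);cv2.imwrite('pics/ortho2.png',C)
E
```

```text
time: 31.4
eef_pos: [399.8, 223.9, 285.4]
tool_rot: [3.141, -0.0, -0.001]
ft_force: [-0.4, 0.1, -0.1]
gripper_width: 50.3
gripper_force: 0.0
time: 32.45
eef_pos: [479.9, -34.4, 284.6]
tool_rot: [-3.14, 0.002, 0.002]
ft_force: [-0.0, -0.3, -0.1]
gripper_width: 50.4
gripper_force: 0.0
```

View pics/ortho2.png

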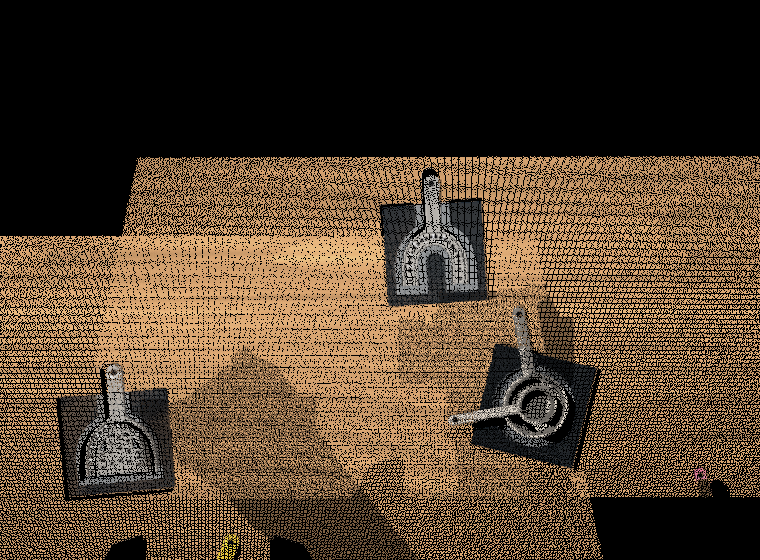

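All four are in place in the picture. The upper tray is at (115,450), lower tray at (433,260), and the nested scoops are at (537,407) with handles about 90° apart. Checking heights and offsets numerically.

```bash
sed -i "s/\['wa','wb','wc','wd','we','wf','wg'\]/(sys.argv[1:] or ['wa'])/" m.py
cat > chk.py <<'E'
from m import *
for n,o,yaw,hw in [('up',(432.2,314.2),.089,36),('low',(620.3,-3.1),.066,33)]:
    P,zs=pts(o[0],o[1],75,14,32);d=np.array([np.cos(yaw),np.sin(yaw)]);nn=np.array([-d[1],d[0]])
    a=(P[:,:2]-o)@d;b=(P[:,:2]-o)@nn
    h=(a>10)&(abs(b)<15);d2,_=axis(P[h]);arch=a<-25
    print(n,'tip',np.percentile(a[h],99.5).round(1),'(53.7) back',np.percentile(a,.5).round(1),'handle b',np.percentile(b[h],[2,98]).round(1),'arch b',np.percentile(b[arch],[1,99]).round(1),'yaw err',(np.arctan(d2[1]/d2[0])-yaw).round(3),
     'z handle',[np.median(P[h&(a>q)&(a<q+10)][:,2]).round(1) for q in(10,25,40)],zs)
def rim(cx,cy,R,z0,z1):
    for _ in range(6):
        P,zs=pts(cx,cy,R+5,z0,z1);e=np.hypot(P[:,0]-cx,P[:,1]-cy);P=P[e>R-6];c,r=circle(P);cx,cy=c
    return c.round(1),r.round(1),zs
print('lg rim',rim(444,-105,31.5,34,39.5));print('sm rim',rim(444,-105,19,40.5,46))
for n,t in [('lg',.187),('sm',1.75)]:
    d=np.array([np.cos(t),np.sin(t)])
    for r in (45,62,78):
        q=np.array([444,-105])+r*d;P,zs=pts(q[0],q[1],8,30,60);print(n,r,len(P),np.median(P,0).round(1))
E
python3 chk.py x1 x2
```

```text
up tip 53.3 (53.7) back -67.0 handle b [-10.    5.7] arch b [-45.3  35.2] yaw err -0.047 z handle [np.float64(24.5), np.float64(24.6), np.float64(24.5)] {'x1': 24.1, 'x2': 23.2}
low tip 54.1 (53.7) back -69.3 handle b [-8.7  6.7] arch b [-47.   46.9] yaw err -0.027 z handle [np.float64(24.6), np.float64(24.8), np.float64(24.9)] {'x1': 17.9, 'x2': 24.1}
lg rim (array([ 444.7, -104.8]), np.float64(31.2), {'x1': 37.3, 'x2': 37.3})
sm rim (array([ 445.2, -105.8]), np.float64(18.6), {'x1': 43.7, 'x2': 43.5})
lg 45 255 [488.  -93.9  42.3]
lg 62 251 [504.4 -90.8  42.3]
lg 78 255 [520.4 -87.6  42.3]
sm 45 212 [437.3 -60.7  45.7]
sm 62 210 [434.  -43.7  45.5]
sm 78 211 [431.5 -27.7  45.7]
```

Handle tops read 24, 24, 42 and 45 mm after the 0.6 mm camera bias, all nominal. Offsets are under about 3 mm and the gripper is clear. Handing in.

```bash
python3 -c "
from bench import *
print(finish_job())"
```

```text
the job is handed in; nothing more can be done
None
```

I handed the job in at about 32 s of the 102 s allowed. By camera, both trays are flat in their own recesses, the large scoop is in the round well, and the small scoop is fully nested with the handles about 90° apart. The hand-in call gave no verdict.

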